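Clamp a knife under the ratchet press

TASK

Flip the yellow direction selector on top of the bench press's ratchet fully over to its tightening side, then swing the red handle back and forth until the pad has come down and holds the knife's wooden handle firmly. Feel for it and stop as soon as the handle turns clearly harder: the wood cracks if it is squeezed too hard. Let go of the handle at the end, and leave the brush, the tub and the tin where they are.

Things in the scene. Friction and masses are not known exactly. Their poses are not given: they have to be found in the camera images.
- press_axis (a point): Point on the vertical screw axis of the small grey bench press, 160 mm above the bench, level with the open toothed ratchet wheel (70 mm across, 16 teeth, top at 168 mm). z up; the red handle lies along this frame's -x when its joint reads 0. The press is bolted down: base 150 x 220 mm, grey crosshead 120 x 220 mm with its top 149 mm above the bench, on two columns.
- bed (a point): Centre of the top of the press's bed, on the screw axis, 45 mm above the bench. A knife lies on it, its dark wooden handle block under the screw and its blade along +x of press_axis. The top of the block is 25 to 32 mm above the bed: it differs each time and is not known beforehand.
- grip (a point): On the handle's upright wooden grip, 185 mm above the bench: a round peg 22 mm across, its top 207 mm above the bench, that rises from the flat red bar (18 mm wide, top 157 mm above the bench) 140 mm from the screw axis. Can be pinched or loosely caged from above, or pushed from the side.
- handle (a joint): Swing of the red handle about the screw axis, rad, growing clockwise seen from above; stops at -0.6 and +0.6. Selector on tightening: growing swings turn the screw, swings back only click. Force at the grip while moving: 2 to 4 N with the pad in the air (plus brief knocks), 1 to 2 N clicking back; pad on the knife: rising 0.15 to 0.2 N per mm. Firm from about 6 N, wood cracks above about 13 N.
- fin (a point): Centre of the upright yellow fin of the direction selector, 188 mm above the bench; 14 mm long, 8 mm thick, its top 201 mm above the bench. It ends a flat yellow arm (top 176 mm above the bench) 56 mm long from the pivot, so it stands near the screw axis; the fin's thin way is square to the arm.
- pivot (a point): The selector's vertical pivot on the red handle, 56 mm from the screw axis towards the grip, 174 mm above the bench.
- selector (a joint): Turn of the yellow selector relative to the handle, rad: -0.3 = loosening (about its start), +0.3 = tightening; stops at both. Grows clockwise seen from above about its pivot: push the fin about 33 mm sideways, to the right for someone looking from the grip to the screw. 0 = arm in line with the bar. Takes about 2 N, stays where left; it counts as over above 0.2.
- spindle (a joint): Turn of the screw, rad, growing clockwise seen from above; each rad lowers the pad by 5 mm. The screw's own friction keeps it where it is left, but for a little give when the handle is eased off.
- pad: Round red pressure pad under the screw, 42 mm across, 8 mm thick; origin at the centre of its underside, 86 mm above the bench at the start. It moves straight down and is sprung very stiffly.
- brush_grip (a point): Bystander: a hand brush, 200 mm long, lying on the bench; this point is on its handle. Leave alone.
- tub: Bystander: an empty grey plastic tub, 140 x 100 mm, 50 mm high; origin under its centre. Leave alone.
- tin: Bystander: a blue tin, 60 mm across, 70 mm high; origin under its centre. Leave alone.

How it is judged (in metres and radians):
On the way, in this order (a step that is already met when the one before it is completed fails the run):
1. the selector is flipped over to the tightening side (value of joint selector above 0.2 rad), for 0.2 s.
2. the pad has come down and bears on the knife's handle (contact force between pad and anything else above 25 N), for 0.2 s.
At the end, for the whole second after the job is handed in: The pad presses on the knife's handle with more than 25 N, the selector is on the tightening side (above 0.2 rad), the screw and the handle are at rest (contact force between pad and anything else above 25 N and value of joint selector above 0.2 rad and velocity of joint spindle between -0.05 and 0.05 rad/s and velocity of joint handle between -0.1 and 0.1 rad/s); the robot touches nothing.
It fails at once if the pad squeezes the knife's handle with more than 320 N: the wood cracks (contact force between pad and anything else above 320 N).
It fails at once if the brush, the tub or the tin is moved by more than 30 mm (distance of any of brush_grip, tub, tin from where it was at the start of the episode above 0.03 m).
It also fails if it takes over 72 s, if anything falls off the work surface, if the arm or the gripper's body presses on something with over 40 N, if the wrist force passes 120 N, or if a joint passes its speed limit or range.

ROBOT

A 6-joint arm with a two-finger parallel gripper is mounted at the origin on the work surface. World frame = base frame: x ahead of the robot, y to its left, z up, the work surface at z = 0. Lengths are in m, angles in degrees, forces in N, time in s.
With the tool pointing down it reaches from about 0.375 to 0.75 m from the base axis. Payload 9 kg.
Tool frame: the origin (TCP) lies on the centre line of the jaws, within the pads' length; the fingertips stand robot.tcp_to_tips ahead of it and the grasp point (between the pads) lies 3 mm ahead of it (robot.tcp_to_tips is the distance from the TCP to the fingertips, in m); z points along the fingers, y is the line along which they close (so a half turn about z gives the same grasp; the last joint's range is limited). The gripper opens to 85 mm and grips with 20 to 120 N. Pads are 22 mm wide; open, the fingers measure 114 mm over their backs; the gripper's body (76 mm by 85 mm) begins 54 mm behind the grasp point. The pads swing forward as they close: fully open they stand 13 mm farther back than shut.
Start: joints at [53.36, 5.964, 5.575, 89.605, 0, 77.527], TCP at [0.246, 0.547, 0.253] pointing down, gripper open.
Joint ranges: [-171.21, 171.21], [-48.23, 106.86], [-62.78, 66.21], [-105.2, 120.99], [-86.42, 89.51], [-180, 180]. Speed limits (degrees/s): [127.2, 127.2, 147.25, 180, 180, 180].

INTERFACE

Orientations are given as [roll, pitch, yaw] about the fixed x, y, z axes, in that order (R = Rz(yaw) Ry(pitch) Rx(roll)).
In Python, from station import robot gives the robot as it stands. The module is installed in compiled form; this text tells all that it offers.
- The arm moves only by the tool step_arm, never from a script. Its argument "motion" is a list of rows, each an object of numbers: "x", "y", "z": the shift along the world's x, y, z normalised to -1 to 1, where 1 is 0.5 m; "wx", "wy", "wz": the turn, a rotation vector about the world's x, y, z normalised to -1 to 1, where 1 is 30 degrees; "hand": the gripper command: -1 is shut, 1 is fully open, values between are in proportion. In form: [{"x": .., "y": .., "z": .., "wx": .., "wy": .., "wz": .., "hand": ..}, ...]. A call has exactly 8 rows; each row is the pose to reach, as a shift and turn from the pose commanded when the call began; what a row does not reach only later rows make up. A row lasts 1/8 s, in which the tool goes at most 62.5 mm and 10.7 degrees, less where a joint would pass 70% of its speed; a pose out of reach is approached as far as the arm can. A call with a number of a shift or a turn outside -1 to 1 is refused whole. A call with a gripper value outside its range is refused whole. The fingers move at their own pace and stop on an object; "grip_force" is the grip in N (left out, the last holds). Time passes only in rows, so rows that repeat a pose let the fingers close, or fill a call up. It gives the time, the measured TCP pose, the force, the opening and the grip force at its end, in the units of the state.
- robot.state(): the state, without advancing time (a new reading comes with each control period).
- robot.read_camera(name): name is "scene" or "top"; returns the picture (480x640x3 uint8, red, green, blue); there is no depth.
- robot.camera_params(name): a dict with "fx", "fy", "cx", "cy" (pixels), "distortion" ([k1, k2, p1, p2, k3] as OpenCV has them; the pictures are not rectified), "rvec" (rotation vector, rad) and "tvec" (3), from world to camera coordinates, as OpenCV has them. Camera axes: x right, y down, z forward; pixel columns grow to the right and rows downward; lengths in m; the calibration is good to about 2 mm. A picture is of the moment at which its call begins. camera_params takes no time and is no camera call.
- robot.sign_off(): hands the job in; it is judged then, once.
Trained networks look in the newest picture that a camera, given by its name, has taken for a name from the list of things; names that differ only in an ending like _2 or _b are one class to them, and where a whole thing is asked for, a point or a joint stands for the part that bears it (a point fixed in the world has none). Each returns a list of dicts, best first, with "conf" (0 to 1); they miss things now and then, are a little off and sometimes report something else, mostly with a low value. They report only what shows in the picture. A call takes as long as a camera call.
- robot.find_in(camera, label): "pixel" ([column, row] in pixels, amid what is visible of it).
- robot.cut_out(camera, label): "region" (480x640 bool, what is visible of it) and "pixel" ([column, row] in pixels, amid what is visible of it).
- robot.tip_of(camera, label): "pixel" ([column, row] in pixels: a listed point, or the origin of a listed thing).
The state is a dict: "time": time; "joint_pos": joint angles; "joint_velocities": joint speeds; "effort": joint torques, N m; "tcp_pos": TCP position; "eef_rot": TCP orientation; "contact_force": force on the tool from outside, world axes, zero at the start; "torque": the same for the moment, N m; "width": finger opening in m; "finger_force": force on a finger pad.
Only numpy, scipy, OpenCV 4.12 (cv2) and the standard library are available. Lean on these libraries where they do the work, as an engineer would, in place of code of your own. Each camera call takes 0.05 s, during which the arm holds its last target. There are 200 camera calls.

## Working session

There is one attempt and no reset: what is moved stays moved. The work goes in short steps, Python scripts to look and compute and a tool call to move; the robot and the scene stay as the last step left them, time stands still between calls to the robot, and variables do not carry over. Pictures are saved under pics/ and viewed, at most 10 in all, crops included, and the job is handed in when it is done.

Besides the shell and the picture viewer there is one more tool, called after ">>>" by a JSON object that holds its "op" and its "data". step_arm: Moves the arm, as the interface text tells. Scaled input: -1 to 1 covers 0.5 m each way for a shift and 30 degrees each way for a turn. Its arguments: {"type":"object","properties":{"motion":{"type":"array","items":{"type":"object","properties":{"x":{"type":"number"},"y":{"type":"number"},"z":{"type":"number"},"wx":{"type":"number"},"wy":{"type":"number"},"wz":{"type":"number"},"hand":{"type":"number"}}}},"grip_force":{"type":"number"}},"required":["motion"]}

```bash
mkdir -p pics
cat > h.py <<'E'
import numpy as np, cv2
from station import robot
def ray(cam,px):
    p=robot.camera_params(cam)
    K=np.array([[p['fx'],0,p['cx']],[0,p['fy'],p['cy']],[0,0,1.]])
    u=cv2.undistortPoints(np.array([[px]],float),K,np.array(p['distortion'],float))[0,0]
    R=cv2.Rodrigues(np.array(p['rvec'],float))[0];t=np.array(p['tvec'],float)
    return -R.T@t, R.T@np.array([u[0],u[1],1.])
def atz(cam,px,z):
    o,d=ray(cam,px); return o+d*(z-o[2])/d[2]
Z=dict(press_axis=.16,grip=.185,fin=.188,pivot=.174,bed=.045,brush_grip=.015,tub=0,tin=0)
def find(labels=('press_axis','grip','fin','pivot')):
    for l in labels:
        for c in ('top','scene'):
            for r in robot.tip_of(c,l)[:2]:
                print(l,c,np.round(r['pixel'],1),round(r['conf'],2),atz(c,r['pixel'],Z[l]).round(4))
E
python3 - <<'E'
from h import *
for c in ('top','scene'):
    cv2.imwrite(f'pics/{c}0.png',robot.read_camera(c)[:,:,::-1])
find(Z)
s=robot.state();print(s)
print([a for a in dir(robot) if a[0]!='_'], robot.tcp_to_tips)
E
```

```text
press_axis top [305.7 216.5] 0.71 [ 0.583  -0.0201  0.16  ]
press_axis scene [305.1 237.5] 0.6 [ 0.5627 -0.0197  0.16  ]
grip top [281.9 273.1] 0.67 [0.4519 0.0345 0.185 ]
grip scene [369.1 219.9] 0.81 [0.4551 0.0458 0.185 ]
fin top [294.5 214.1] 0.79 [0.5842 0.005  0.188 ]
fin scene [370.7 218.2] 0.67 [0.4518 0.0467 0.188 ]
fin scene [304.6 235.2] 0.58 [ 0.579  -0.0015  0.188 ]
pivot top [295.  239.7] 0.64 [0.5279 0.0048 0.174 ]
pivot top [166.1 269. ] 0.55 [0.4651 0.2956 0.174 ]
pivot scene [327.1 227.7] 0.75 [ 0.5225 -0.0008  0.174 ]
bed scene [302.3 283.1] 0.79 [ 0.5765 -0.0157  0.045 ]
bed scene [391.6 410.1] 0.54 [0.6575 0.3121 0.045 ]
brush_grip top [165.6 270.5] 0.61 [0.4741 0.3339 0.015 ]
brush_grip scene [468.3 371.6] 0.63 [0.4769 0.3407 0.015 ]
tub top [439.2 272.8] 0.58 [ 0.4603 -0.3577  0.    ]
tub scene [244.5 202.3] 0.88 [ 0.4767 -0.355  -0.    ]
tin top [184.9 207.7] 0.92 [0.6367 0.2907 0.    ]
tin scene [391.7 411.7] 0.73 [0.6367 0.2977 0.    ]
{'time': 0.9, 'joint_pos': array([ 5.33584177e+01,  5.96212600e+00,  5.57508391e+00,  8.96052647e+01,
       -2.64457499e-05,  7.75257788e+01]), 'joint_velocities': array([ 0.09787254,  0.03061121,  0.01889676,  0.00912662, -0.01333445,
        0.04301156]), 'effort': array([ 8.22316269e-04, -5.56750882e+01,  5.03775644e+01,  1.56339711e-04,
       -2.15224941e-04, -3.86555905e-05]), 'tcp_pos': array([0.24565987, 0.54743553, 0.25335683]), 'eef_rot': array([1.79992494e+02, 1.68755473e-03, 1.55832639e+02]), 'contact_force': array([-0.12739144,  0.48636226, -0.4262008 ]), 'torque': array([ 0.01093454, -0.01246284, -0.00160994]), 'finger_force': 0.0, 'width': 0.08562556456572845}
['PlanningError', 'camera_params', 'cut_out', 'find_in', 'read_camera', 'sign_off', 'state', 'tcp_to_tips', 'tip_of'] 0.022
```

View pics/top0.png

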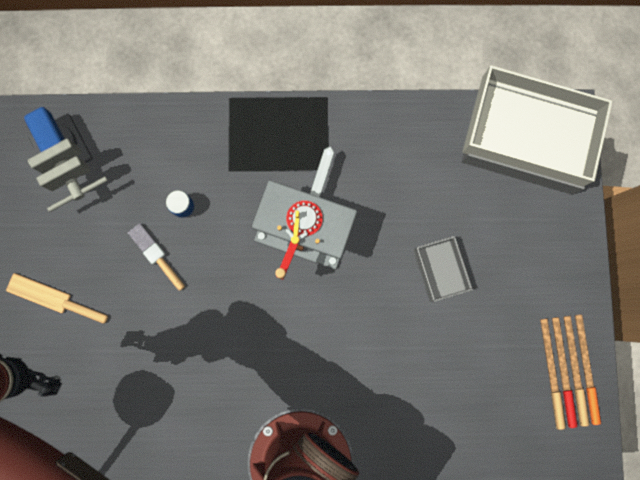

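View pics/scene0.png

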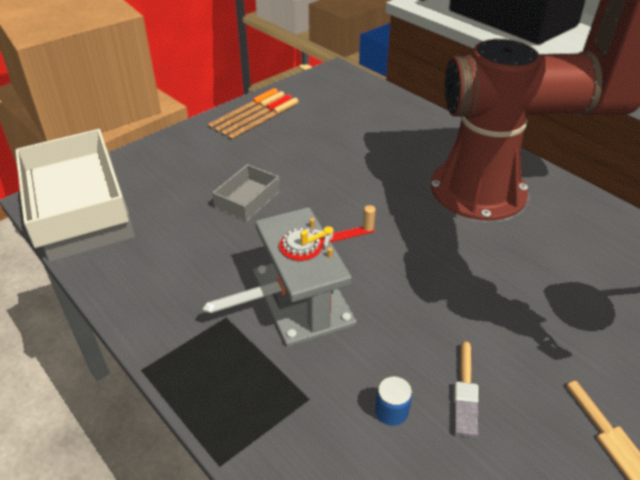

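Top view: the axis is at about (305,218), the grip at (282,272) and the fin at (297,214). In the scene view the grip is at (369,218). The paths above the press are clear. I'll refine these positions with a zoomed crop.

Run:
```python
from h import *
im=cv2.imread('pics/top0.png')
c=im[170:290,240:370]
cv2.imwrite('pics/topc.png',cv2.resize(c,None,fx=5,fy=5,interpolation=cv2.INTER_CUBIC)[:600,:650])
hsv=cv2.cvtColor(im,cv2.COLOR_BGR2HSV)
sub=np.zeros(im.shape[:2],bool);sub[170:290,240:370]=1
def cen(m): 
    ys,xs=np.nonzero(m&sub);return np.array([xs.mean(),ys.mean()]),len(xs)
H,S,V=cv2.split(hsv)
red=((H<6)|(H>174))&(S>150)&(V>90)
ys,xs=np.nonzero(red&sub&(np.arange(480)[:,None]<240))
(c0,r)=cv2.minEnclosingCircle(np.c_[xs,ys].astype(np.float32));print('ring',c0,r,atz('top',c0,.163))
y=(H>22)&(H<34)&(S>130)&sub; print('yellow',cen(y));n,l,st,ce=cv2.connectedComponentsWithStats(y.astype(np.uint8));print(st,ce.round(1))
for lab in('grip','fin','pivot'):
  for c in('top','scene'):
    for r in robot.cut_out(c,lab)[:1]:
        yy,xx=np.nonzero(r['region']);print(lab,c,r['conf'],r['pixel'],xx.min(),xx.max(),yy.min(),yy.max())
```

```text
ring (304.2257995605469, 218.0) 17.68695640563965 [ 0.57911068 -0.01669661  0.163     ]
yellow (array([295.63636364, 229.20661157]), 121)
[[     0      0    640    480 307079]
 [   296    211      3      6     16]
 [   291    218      8     25    105]] [[319.5 239.5]
 [297.  213.8]
 [295.4 231.6]]
grip top 0.84 [294.9, 233.3] 274 321 200 280
grip scene 0.75 [330.2, 238.6] 279 374 206 260
fin top 0.64 [296.5, 233.3] 286 306 211 243
fin scene 0.53 [315.1, 235.3] 300 332 227 246
pivot top 0.93 [294.4, 231.0] 276 321 202 278
pivot scene 0.58 [324.9, 236.9] 280 374 205 260
```

View pics/topc.png

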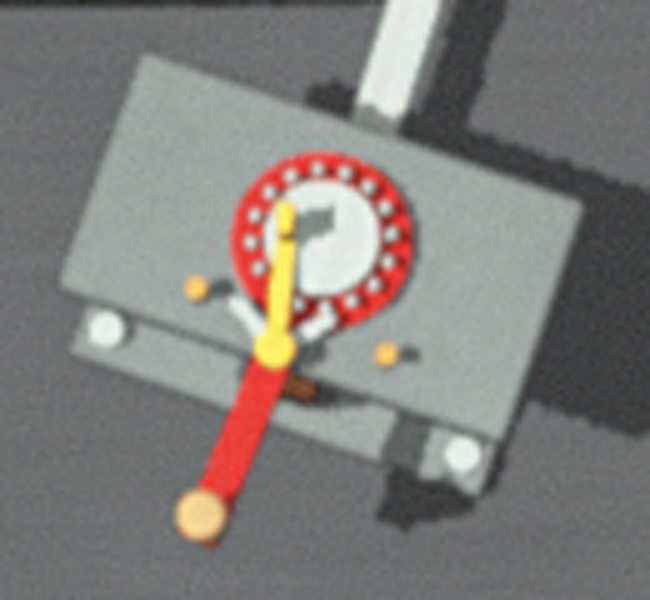

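The crop shows the ring centre at (304.4,218.2), the grip top at (280.2,273), the pivot at (295,239.8) and the fin top at (297.2,213.6). The selector is tilted left, towards loosening, as expected.

Run:
```python
from h import *
P={k:atz('top',p,z) for k,p,z in[('ax',(304.4,218.2),.16),('grip',(280.2,273),.207),('pivot',(295,239.8),.178),('fin',(297.2,213.6),.200),('xh1',(240+146/5,170+56/5),.149),('xh2',(240+581/5,170+206/5),.149)]}
for k,v in P.items():print(k,v.round(4))
d=P['grip']-P['ax'];print(np.degrees(np.arctan2(d[1],d[0])),np.hypot(*d[:2]))
d=P['xh1']-P['xh2'];print('press yaw',np.degrees(np.arctan2(d[1],d[0]))-90,np.hypot(*d[:2]))
```

```text
ax [ 0.5791 -0.0171  0.16  ]
grip [0.4506 0.0374 0.207 ]
pivot [0.5271 0.0047 0.178 ]
fin [ 0.5832 -0.0012  0.2   ]
xh1 [0.6696 0.0641 0.149 ]
xh2 [ 0.5958 -0.1375  0.149 ]
157.04249644517049 0.13960089096260375
press yaw -20.092345838000654 0.2146224464297761
```

>>> {"op": "step_arm", "data": {"motion": [{"x":0.1,"y":-0.125,"z":0},{"x":0.2,"y":-0.25,"z":0,"hand":-1},{"x":0.3,"y":-0.37,"hand":-1},{"x":0.4,"y":-0.49,"hand":-1},{"x":0.5,"y":-0.61,"hand":-1},{"x":0.58,"y":-0.73,"hand":-1},{"x":0.66,"y":-0.86,"hand":-1},{"x":0.7,"y":-0.98,"hand":-1}], "grip_force": 40}}

```text
$.motion[0]: bad value
```

>>> {"op": "step_arm", "data": {"motion": [{"x":0.1,"y":-0.08,"z":0,"wx":0,"wy":0,"wz":0,"hand":-1},{"x":0.18,"y":-0.18,"z":0,"wx":0,"wy":0,"wz":0,"hand":-1},{"x":0.26,"y":-0.28,"z":0,"wx":0,"wy":0,"wz":0,"hand":-1},{"x":0.34,"y":-0.38,"z":0,"wx":0,"wy":0,"wz":0,"hand":-1},{"x":0.42,"y":-0.48,"z":0,"wx":0,"wy":0,"wz":0,"hand":-1},{"x":0.5,"y":-0.58,"z":0,"wx":0,"wy":0,"wz":0,"hand":-1},{"x":0.58,"y":-0.68,"z":0,"wx":0,"wy":0,"wz":0,"hand":-1},{"x":0.64,"y":-0.78,"z":0,"wx":0,"wy":0,"wz":0,"hand":-1}], "grip_force": 40}}

```text
time: 2.2
tcp_pos: [0.5634, 0.1611, 0.2534]
eef_rot: [180.0, 0.0, 155.8]
contact_force: [0.7, -0.0, 0.2]
width: 0.0001
finger_force: 0.0
```

>>> {"op": "step_arm", "data": {"motion": [{"x":0.03,"y":-0.1,"z":0,"wx":0,"wy":0,"wz":0,"hand":-1},{"x":0.05,"y":-0.2,"z":0,"wx":0,"wy":0,"wz":0,"hand":-1},{"x":0.06,"y":-0.25,"z":0,"wx":0,"wy":0,"wz":0,"hand":-1},{"x":0.06,"y":-0.25,"z":-0.03,"wx":0,"wy":0,"wz":0,"hand":-1},{"x":0.06,"y":-0.25,"z":-0.06,"wx":0,"wy":0,"wz":0,"hand":-1},{"x":0.06,"y":-0.25,"z":-0.096,"wx":0,"wy":0,"wz":0,"hand":-1},{"x":0.06,"y":-0.25,"z":-0.096,"wx":0,"wy":0,"wz":0,"hand":-1},{"x":0.06,"y":-0.25,"z":-0.096,"wx":0,"wy":0,"wz":0,"hand":-1}], "grip_force": 40}}

```text
time: 3.2
tcp_pos: [0.5922, 0.0384, 0.2055]
eef_rot: [180.0, 0.0, 155.9]
contact_force: [0.5, -0.8, -0.8]
width: -0.0001
finger_force: 0.0
```

>>> {"op": "step_arm", "data": {"motion": [{"x":-0.001,"y":-0.012,"z":0,"wx":0,"wy":0,"wz":0,"hand":-1},{"x":-0.002,"y":-0.024,"z":0,"wx":0,"wy":0,"wz":0,"hand":-1},{"x":-0.004,"y":-0.036,"z":0,"wx":0,"wy":0,"wz":0,"hand":-1},{"x":-0.008,"y":-0.048,"z":0,"wx":0,"wy":0,"wz":0,"hand":-1},{"x":-0.012,"y":-0.06,"z":0,"wx":0,"wy":0,"wz":0,"hand":-1},{"x":-0.018,"y":-0.072,"z":0,"wx":0,"wy":0,"wz":0,"hand":-1},{"x":-0.024,"y":-0.084,"z":0,"wx":0,"wy":0,"wz":0,"hand":-1},{"x":-0.024,"y":-0.088,"z":0,"wx":0,"wy":0,"wz":0,"hand":-1}]}}

```text
time: 4.2
tcp_pos: [0.5798, -0.0063, 0.2053]
eef_rot: [180.0, -0.0, 155.8]
contact_force: [-0.4, 3.6, 0.0]
width: 0.0001
finger_force: 1.3
```

>>> {"op": "step_arm", "data": {"motion": [{"x":0,"y":0,"z":0,"wx":0,"wy":0,"wz":0,"hand":-1},{"x":-0.002,"y":-0.004,"z":0,"wx":0,"wy":0,"wz":0,"hand":-1},{"x":-0.003,"y":-0.007,"z":0,"wx":0,"wy":0,"wz":0,"hand":-1},{"x":-0.004,"y":-0.01,"z":0,"wx":0,"wy":0,"wz":0,"hand":-1},{"x":-0.004,"y":-0.01,"z":0,"wx":0,"wy":0,"wz":0,"hand":-1},{"x":-0.004,"y":-0.01,"z":0,"wx":0,"wy":0,"wz":0,"hand":-1},{"x":-0.004,"y":-0.01,"z":0,"wx":0,"wy":0,"wz":0,"hand":-1},{"x":-0.004,"y":-0.01,"z":0,"wx":0,"wy":0,"wz":0,"hand":-1}]}}

```text
time: 5.2
tcp_pos: [0.5782, -0.0112, 0.2053]
eef_rot: [180.0, -0.0, 155.8]
contact_force: [-0.2, 2.8, -0.6]
width: -0.0002
finger_force: 1.2
```

>>> {"op": "step_arm", "data": {"motion": [{"x":-0.001,"y":-0.002,"z":0,"wx":0,"wy":0,"wz":0,"hand":-1},{"x":-0.002,"y":-0.004,"z":0,"wx":0,"wy":0,"wz":0,"hand":-1},{"x":-0.002,"y":-0.006,"z":0,"wx":0,"wy":0,"wz":0,"hand":-1},{"x":-0.003,"y":-0.008,"z":0,"wx":0,"wy":0,"wz":0,"hand":-1},{"x":-0.003,"y":-0.008,"z":0,"wx":0,"wy":0,"wz":0,"hand":-1},{"x":-0.003,"y":-0.008,"z":0,"wx":0,"wy":0,"wz":0,"hand":-1},{"x":-0.003,"y":-0.008,"z":0,"wx":0,"wy":0,"wz":0,"hand":-1},{"x":-0.003,"y":-0.008,"z":0,"wx":0,"wy":0,"wz":0,"hand":-1}]}}

```text
time: 6.2
tcp_pos: [0.5774, -0.0137, 0.2053]
eef_rot: [179.8, 0.0, 155.9]
contact_force: [4.4, 11.9, -1.8]
width: 0.0001
finger_force: 5.9
```

The stop is felt at 12 N. I'll back off, rise and check.

>>> {"op": "step_arm", "data": {"motion": [{"x":0.008,"y":0.018,"z":0,"wx":0,"wy":0,"wz":0,"hand":-1},{"x":0.016,"y":0.036,"z":0.02,"wx":0,"wy":0,"wz":0,"hand":-1},{"x":0.016,"y":0.036,"z":0.08,"wx":0,"wy":0,"wz":0,"hand":-1},{"x":0.0,"y":0.1,"z":0.14,"wx":0,"wy":0,"wz":0,"hand":0.06},{"x":-0.05,"y":0.2,"z":0.14,"wx":0,"wy":0,"wz":0,"hand":0.06},{"x":-0.1,"y":0.3,"z":0.14,"wx":0,"wy":0,"wz":0,"hand":0.06},{"x":-0.15,"y":0.36,"z":0.14,"wx":0,"wy":0,"wz":0,"hand":0.06},{"x":-0.15,"y":0.36,"z":0.14,"wx":0,"wy":0,"wz":0,"hand":0.06}]}}

```text
time: 7.2
tcp_pos: [0.5008, 0.1669, 0.2768]
eef_rot: [180.0, 0.1, 156.0]
contact_force: [0.6, -0.2, 0.3]
width: 0.0452
finger_force: 0.0
```

Run:
```python
from h import *
im=robot.read_camera('top')[:,:,::-1]
cv2.imwrite('pics/top1.png',cv2.resize(im[170:290,240:370],None,fx=5,fy=5,interpolation=cv2.INTER_CUBIC))
find(('grip','fin'))
s=robot.state();print(s['tcp_pos'],s['contact_force'],s['width'])
```

```text
grip top [284.8 274.9] 0.68 [0.4478 0.0281 0.185 ]
grip scene [369.1 219.9] 0.81 [0.4551 0.0458 0.185 ]
fin top [308.6 219.3] 0.67 [ 0.5719 -0.0265  0.188 ]
fin scene [370.7 218.2] 0.67 [0.4518 0.0467 0.188 ]
fin scene [304.6 235.2] 0.58 [ 0.579  -0.0015  0.188 ]
[0.50240395 0.1640444  0.27543579] [ 0.39201258  0.18364505 -0.79967673] 0.04572576107949935
```

View pics/top1.png

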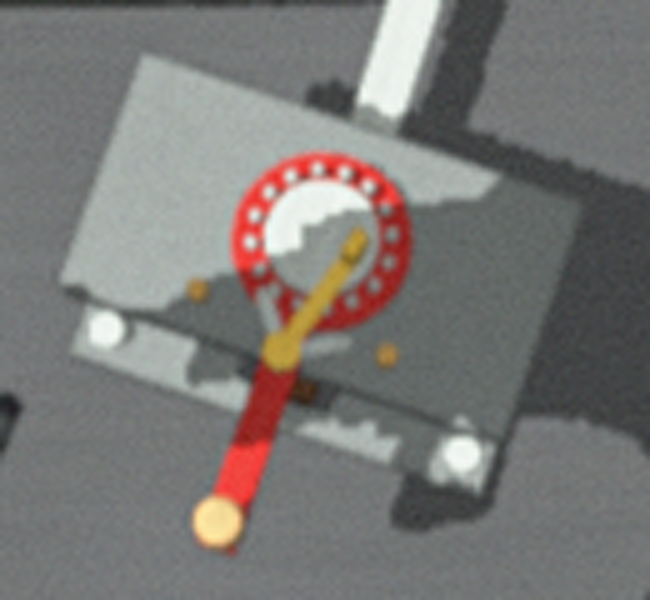

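The selector is now flipped, with the fin at crop (355,243), and the grip is at crop (218,521), so the handle is near 0. Next I'll cage the peg.

>>> {"op": "step_arm", "data": {"motion": [{"x":-0.05,"y":-0.1,"z":0,"wx":0,"wy":0,"wz":0.13,"hand":0.06},{"x":-0.09,"y":-0.2,"z":0,"wx":0,"wy":0,"wz":0.13,"hand":0.06},{"x":-0.11,"y":-0.266,"z":0,"wx":0,"wy":0,"wz":0.13,"hand":0.06},{"x":-0.11,"y":-0.266,"z":0,"wx":0,"wy":0,"wz":0.13,"hand":0.06},{"x":-0.11,"y":-0.266,"z":-0.06,"wx":0,"wy":0,"wz":0.13,"hand":0.06},{"x":-0.11,"y":-0.266,"z":-0.12,"wx":0,"wy":0,"wz":0.13,"hand":0.06},{"x":-0.11,"y":-0.266,"z":-0.177,"wx":0,"wy":0,"wz":0.13,"hand":0.06},{"x":-0.11,"y":-0.266,"z":-0.177,"wx":0,"wy":0,"wz":0.13,"hand":-0.1}]}}

```text
time: 8.45
tcp_pos: [0.4458, 0.0323, 0.185]
eef_rot: [-180.0, -0.2, 159.7]
contact_force: [0.1, -0.1, -0.8]
width: 0.0384
finger_force: 0.0
```

```bash
cat > seg.py <<'E'
import numpy as np,sys
def P(q): t=np.radians(160)-q; return .14*np.array([np.cos(t),np.sin(t)])
def seg(a,b):
    print(a,b,[(float(x),float(y),float(w)) for q in np.linspace(a,b,9)[1:] for x,y in[((P(q)-P(a))/.5).round(3)] for w in [round(np.degrees(a-q)/30,3)]])
E
python3 - <<'E'
from seg import *
for a,b in((0,.5),(.5,0),(0,-.5),(-.5,0),(-.5,-.25),(-.25,0),(0,.25),(.25,.5)):seg(a,b)
from station import robot
s=robot.state();print(s['tcp_pos'],s['contact_force'],s['width'])
E
```

```text
0 0.5 [(0.006, 0.016, -0.119), (0.014, 0.032, -0.239), (0.022, 0.047, -0.358), (0.032, 0.062, -0.477), (0.042, 0.076, -0.597), (0.053, 0.09, -0.716), (0.065, 0.102, -0.836), (0.078, 0.114, -0.955)]
0.5 0 [(-0.013, -0.012, 0.119), (-0.025, -0.025, 0.239), (-0.036, -0.038, 0.358), (-0.046, -0.052, 0.477), (-0.056, -0.067, 0.597), (-0.064, -0.082, 0.716), (-0.072, -0.098, 0.836), (-0.078, -0.114, 0.955)]
0 -0.5 [(-0.005, -0.017, 0.119), (-0.01, -0.034, 0.239), (-0.013, -0.051, 0.358), (-0.016, -0.068, 0.477), (-0.017, -0.086, 0.597), (-0.017, -0.103, 0.716), (-0.016, -0.12, 0.836), (-0.014, -0.138, 0.955)]
-0.5 0 [(-0.002, 0.017, -0.119), (-0.003, 0.035, -0.239), (-0.003, 0.052, -0.358), (-0.002, 0.07, -0.477), (0.0, 0.087, -0.597), (0.004, 0.104, -0.716), (0.008, 0.121, -0.836), (0.014, 0.138, -0.955)]
-0.5 -0.25 [(-0.001, 0.009, -0.06), (-0.002, 0.017, -0.119), (-0.003, 0.026, -0.179), (-0.003, 0.035, -0.239), (-0.003, 0.044, -0.298), (-0.003, 0.052, -0.358), (-0.003, 0.061, -0.418), (-0.002, 0.07, -0.477)]
-0.25 0 [(0.001, 0.009, -0.06), (0.002, 0.017, -0.119), (0.004, 0.026, -0.179), (0.006, 0.035, -0.239), (0.008, 0.043, -0.298), (0.01, 0.051, -0.358), (0.013, 0.06, -0.418), (0.016, 0.068, -0.477)]
0 0.25 [(0.003, 0.008, -0.06), (0.006, 0.016, -0.119), (0.01, 0.024, -0.179), (0.014, 0.032, -0.239), (0.018, 0.04, -0.298), (0.022, 0.047, -0.358), (0.027, 0.055, -0.418), (0.032, 0.062, -0.477)]
0.25 0.5 [(0.005, 0.007, -0.06), (0.01, 0.014, -0.119), (0.016, 0.021, -0.179), (0.021, 0.028, -0.239), (0.027, 0.034, -0.298), (0.033, 0.04, -0.358), (0.04, 0.046, -0.418), (0.046, 0.052, -0.477)]
[0.44580186 0.03225245 0.18499517] [ 0.14207011 -0.14525704 -0.76192057] 0.03839540504587826
```

>>> {"op": "step_arm", "data": {"motion": [{"x":0.006,"y":0.016,"z":0,"wx":0,"wy":0,"wz":-0.119,"hand":-0.3},{"x":0.014,"y":0.032,"z":0,"wx":0,"wy":0,"wz":-0.239,"hand":-0.3},{"x":0.022,"y":0.047,"z":0,"wx":0,"wy":0,"wz":-0.358,"hand":-0.3},{"x":0.032,"y":0.062,"z":0,"wx":0,"wy":0,"wz":-0.477,"hand":-0.3},{"x":0.042,"y":0.076,"z":0,"wx":0,"wy":0,"wz":-0.597,"hand":-0.3},{"x":0.053,"y":0.09,"z":0,"wx":0,"wy":0,"wz":-0.716,"hand":-0.3},{"x":0.065,"y":0.102,"z":0,"wx":0,"wy":0,"wz":-0.836,"hand":-0.3},{"x":0.078,"y":0.114,"z":0,"wx":0,"wy":0,"wz":-0.955,"hand":-0.3}]}}

```text
time: 9.45
tcp_pos: [0.4864, 0.089, 0.1885]
eef_rot: [180.0, 0.1, 131.0]
contact_force: [-1.4, -1.0, 2.6]
width: 0.0297
finger_force: 1.3
```

>>> {"op": "step_arm", "data": {"motion": [{"x":-0.013,"y":-0.012,"z":0,"wx":0,"wy":0,"wz":0.119,"hand":-0.3},{"x":-0.025,"y":-0.025,"z":0,"wx":0,"wy":0,"wz":0.239,"hand":-0.3},{"x":-0.036,"y":-0.038,"z":0,"wx":0,"wy":0,"wz":0.358,"hand":-0.3},{"x":-0.046,"y":-0.052,"z":0,"wx":0,"wy":0,"wz":0.477,"hand":-0.3},{"x":-0.056,"y":-0.067,"z":0,"wx":0,"wy":0,"wz":0.597,"hand":-0.3},{"x":-0.064,"y":-0.082,"z":0,"wx":0,"wy":0,"wz":0.716,"hand":-0.3},{"x":-0.072,"y":-0.098,"z":0,"wx":0,"wy":0,"wz":0.836,"hand":-0.3},{"x":-0.078,"y":-0.114,"z":0,"wx":0,"wy":0,"wz":0.955,"hand":-0.3}]}}

```text
time: 10.45
tcp_pos: [0.4474, 0.0317, 0.1886]
eef_rot: [180.0, 0.1, 159.8]
contact_force: [0.9, 0.4, 0.2]
width: 0.03
finger_force: 0.3
```

>>> {"op": "step_arm", "data": {"motion": [{"x":-0.005,"y":-0.017,"z":0,"wx":0,"wy":0,"wz":0.119,"hand":-0.3},{"x":-0.01,"y":-0.034,"z":0,"wx":0,"wy":0,"wz":0.239,"hand":-0.3},{"x":-0.013,"y":-0.051,"z":0,"wx":0,"wy":0,"wz":0.358,"hand":-0.3},{"x":-0.016,"y":-0.068,"z":0,"wx":0,"wy":0,"wz":0.477,"hand":-0.3},{"x":-0.017,"y":-0.086,"z":0,"wx":0,"wy":0,"wz":0.597,"hand":-0.3},{"x":-0.017,"y":-0.103,"z":0,"wx":0,"wy":0,"wz":0.716,"hand":-0.3},{"x":-0.016,"y":-0.12,"z":0,"wx":0,"wy":0,"wz":0.836,"hand":-0.3},{"x":-0.014,"y":-0.138,"z":0,"wx":0,"wy":0,"wz":0.955,"hand":-0.3}]}}

```text
time: 11.45
tcp_pos: [0.4405, -0.0375, 0.1886]
eef_rot: [-180.0, 0.1, -171.5]
contact_force: [0.7, 0.7, 0.1]
width: 0.0302
finger_force: 0.4
```

>>> {"op": "step_arm", "data": {"motion": [{"x":-0.002,"y":0.017,"z":0,"wx":0,"wy":0,"wz":-0.119,"hand":-0.3},{"x":-0.003,"y":0.035,"z":0,"wx":0,"wy":0,"wz":-0.239,"hand":-0.3},{"x":-0.003,"y":0.052,"z":0,"wx":0,"wy":0,"wz":-0.358,"hand":-0.3},{"x":-0.002,"y":0.07,"z":0,"wx":0,"wy":0,"wz":-0.477,"hand":-0.3},{"x":0,"y":0.087,"z":0,"wx":0,"wy":0,"wz":-0.597,"hand":-0.3},{"x":0.004,"y":0.104,"z":0,"wx":0,"wy":0,"wz":-0.716,"hand":-0.3},{"x":0.008,"y":0.121,"z":0,"wx":0,"wy":0,"wz":-0.836,"hand":-0.3},{"x":0.014,"y":0.138,"z":0,"wx":0,"wy":0,"wz":-0.955,"hand":-0.3}]}}

```text
time: 12.45
tcp_pos: [0.4473, 0.0318, 0.1886]
eef_rot: [-180.0, 0.1, 159.6]
contact_force: [-1.9, -2.7, 1.7]
width: 0.0301
finger_force: 1.3
```

>>> {"op": "step_arm", "data": {"motion": [{"x":0.006,"y":0.016,"z":0,"wx":0,"wy":0,"wz":-0.119,"hand":-0.3},{"x":0.014,"y":0.032,"z":0,"wx":0,"wy":0,"wz":-0.239,"hand":-0.3},{"x":0.022,"y":0.047,"z":0,"wx":0,"wy":0,"wz":-0.358,"hand":-0.3},{"x":0.032,"y":0.062,"z":0,"wx":0,"wy":0,"wz":-0.477,"hand":-0.3},{"x":0.042,"y":0.076,"z":0,"wx":0,"wy":0,"wz":-0.597,"hand":-0.3},{"x":0.053,"y":0.09,"z":0,"wx":0,"wy":0,"wz":-0.716,"hand":-0.3},{"x":0.065,"y":0.102,"z":0,"wx":0,"wy":0,"wz":-0.836,"hand":-0.3},{"x":0.078,"y":0.114,"z":0,"wx":0,"wy":0,"wz":-0.955,"hand":-0.3}]}}

```text
time: 13.45
tcp_pos: [0.4864, 0.089, 0.1885]
eef_rot: [180.0, 0.0, 131.0]
contact_force: [-2.2, -0.8, 0.9]
width: 0.03
finger_force: 1.3
```

>>> {"op": "step_arm", "data": {"motion": [{"x":-0.013,"y":-0.012,"z":0,"wx":0,"wy":0,"wz":0.119,"hand":-0.3},{"x":-0.025,"y":-0.025,"z":0,"wx":0,"wy":0,"wz":0.239,"hand":-0.3},{"x":-0.036,"y":-0.038,"z":0,"wx":0,"wy":0,"wz":0.358,"hand":-0.3},{"x":-0.046,"y":-0.052,"z":0,"wx":0,"wy":0,"wz":0.477,"hand":-0.3},{"x":-0.056,"y":-0.067,"z":0,"wx":0,"wy":0,"wz":0.597,"hand":-0.3},{"x":-0.064,"y":-0.082,"z":0,"wx":0,"wy":0,"wz":0.716,"hand":-0.3},{"x":-0.072,"y":-0.098,"z":0,"wx":0,"wy":0,"wz":0.836,"hand":-0.3},{"x":-0.078,"y":-0.114,"z":0,"wx":0,"wy":0,"wz":0.955,"hand":-0.3}]}}

```text
time: 14.45
tcp_pos: [0.4474, 0.0317, 0.1886]
eef_rot: [180.0, 0.1, 159.8]
contact_force: [0.8, 0.5, -0.3]
width: 0.0301
finger_force: 0.3
```

>>> {"op": "step_arm", "data": {"motion": [{"x":-0.005,"y":-0.017,"z":0,"wx":0,"wy":0,"wz":0.119,"hand":-0.3},{"x":-0.01,"y":-0.034,"z":0,"wx":0,"wy":0,"wz":0.239,"hand":-0.3},{"x":-0.013,"y":-0.051,"z":0,"wx":0,"wy":0,"wz":0.358,"hand":-0.3},{"x":-0.016,"y":-0.068,"z":0,"wx":0,"wy":0,"wz":0.477,"hand":-0.3},{"x":-0.017,"y":-0.086,"z":0,"wx":0,"wy":0,"wz":0.597,"hand":-0.3},{"x":-0.017,"y":-0.103,"z":0,"wx":0,"wy":0,"wz":0.716,"hand":-0.3},{"x":-0.016,"y":-0.12,"z":0,"wx":0,"wy":0,"wz":0.836,"hand":-0.3},{"x":-0.014,"y":-0.138,"z":0,"wx":0,"wy":0,"wz":0.955,"hand":-0.3}]}}

```text
time: 15.45
tcp_pos: [0.4405, -0.0374, 0.1886]
eef_rot: [-180.0, 0.1, -171.5]
contact_force: [0.0, 0.5, 0.1]
width: 0.0298
finger_force: 0.4
```

>>> {"op": "step_arm", "data": {"motion": [{"x":-0.002,"y":0.017,"z":0,"wx":0,"wy":0,"wz":-0.119,"hand":-0.3},{"x":-0.003,"y":0.035,"z":0,"wx":0,"wy":0,"wz":-0.239,"hand":-0.3},{"x":-0.003,"y":0.052,"z":0,"wx":0,"wy":0,"wz":-0.358,"hand":-0.3},{"x":-0.002,"y":0.07,"z":0,"wx":0,"wy":0,"wz":-0.477,"hand":-0.3},{"x":0,"y":0.087,"z":0,"wx":0,"wy":0,"wz":-0.597,"hand":-0.3},{"x":0.004,"y":0.104,"z":0,"wx":0,"wy":0,"wz":-0.716,"hand":-0.3},{"x":0.008,"y":0.121,"z":0,"wx":0,"wy":0,"wz":-0.836,"hand":-0.3},{"x":0.014,"y":0.138,"z":0,"wx":0,"wy":0,"wz":-0.955,"hand":-0.3}]}}

```text
time: 16.45
tcp_pos: [0.4473, 0.0318, 0.1886]
eef_rot: [-180.0, 0.1, 159.6]
contact_force: [-1.5, -1.9, 0.7]
width: 0.0297
finger_force: 1.3
```

Still in the air at about 2.4 N. I'll continue in quarter steps.

>>> {"op": "step_arm", "data": {"motion": [{"x":0.003,"y":0.008,"z":0,"wx":0,"wy":0,"wz":-0.06,"hand":-0.3},{"x":0.006,"y":0.016,"z":0,"wx":0,"wy":0,"wz":-0.119,"hand":-0.3},{"x":0.01,"y":0.024,"z":0,"wx":0,"wy":0,"wz":-0.179,"hand":-0.3},{"x":0.014,"y":0.032,"z":0,"wx":0,"wy":0,"wz":-0.239,"hand":-0.3},{"x":0.018,"y":0.04,"z":0,"wx":0,"wy":0,"wz":-0.298,"hand":-0.3},{"x":0.022,"y":0.047,"z":0,"wx":0,"wy":0,"wz":-0.358,"hand":-0.3},{"x":0.027,"y":0.055,"z":0,"wx":0,"wy":0,"wz":-0.418,"hand":-0.3},{"x":0.032,"y":0.062,"z":0,"wx":0,"wy":0,"wz":-0.477,"hand":-0.3}]}}

```text
time: 17.45
tcp_pos: [0.4633, 0.0628, 0.1885]
eef_rot: [-180.0, 0.1, 145.3]
contact_force: [-1.8, -1.0, 1.6]
width: 0.0298
finger_force: 1.2
```

>>> {"op": "step_arm", "data": {"motion": [{"x":0.005,"y":0.007,"z":0,"wx":0,"wy":0,"wz":-0.06,"hand":-0.3},{"x":0.01,"y":0.014,"z":0,"wx":0,"wy":0,"wz":-0.119,"hand":-0.3},{"x":0.016,"y":0.021,"z":0,"wx":0,"wy":0,"wz":-0.179,"hand":-0.3},{"x":0.021,"y":0.028,"z":0,"wx":0,"wy":0,"wz":-0.239,"hand":-0.3},{"x":0.027,"y":0.034,"z":0,"wx":0,"wy":0,"wz":-0.298,"hand":-0.3},{"x":0.033,"y":0.04,"z":0,"wx":0,"wy":0,"wz":-0.358,"hand":-0.3},{"x":0.04,"y":0.046,"z":0,"wx":0,"wy":0,"wz":-0.418,"hand":-0.3},{"x":0.046,"y":0.052,"z":0,"wx":0,"wy":0,"wz":-0.477,"hand":-0.3}]}}

```text
time: 18.45
tcp_pos: [0.4864, 0.0889, 0.1885]
eef_rot: [180.0, 0.1, 131.0]
contact_force: [-1.8, -2.1, -0.5]
width: 0.0297
finger_force: 1.2
```

Still in the air. Swing back, then forward in quarter steps.

>>> {"op": "step_arm", "data": {"motion": [{"x":-0.013,"y":-0.012,"z":0,"wx":0,"wy":0,"wz":0.119,"hand":-0.3},{"x":-0.025,"y":-0.025,"z":0,"wx":0,"wy":0,"wz":0.239,"hand":-0.3},{"x":-0.036,"y":-0.038,"z":0,"wx":0,"wy":0,"wz":0.358,"hand":-0.3},{"x":-0.046,"y":-0.052,"z":0,"wx":0,"wy":0,"wz":0.477,"hand":-0.3},{"x":-0.056,"y":-0.067,"z":0,"wx":0,"wy":0,"wz":0.597,"hand":-0.3},{"x":-0.064,"y":-0.082,"z":0,"wx":0,"wy":0,"wz":0.716,"hand":-0.3},{"x":-0.072,"y":-0.098,"z":0,"wx":0,"wy":0,"wz":0.836,"hand":-0.3},{"x":-0.078,"y":-0.114,"z":0,"wx":0,"wy":0,"wz":0.955,"hand":-0.3}]}}

```text
time: 19.45
tcp_pos: [0.4474, 0.0317, 0.1886]
eef_rot: [180.0, 0.1, 159.9]
contact_force: [1.1, 0.1, 1.0]
width: 0.0301
finger_force: 0.2
```

>>> {"op": "step_arm", "data": {"motion": [{"x":-0.005,"y":-0.017,"z":0,"wx":0,"wy":0,"wz":0.119,"hand":-0.3},{"x":-0.01,"y":-0.034,"z":0,"wx":0,"wy":0,"wz":0.239,"hand":-0.3},{"x":-0.013,"y":-0.051,"z":0,"wx":0,"wy":0,"wz":0.358,"hand":-0.3},{"x":-0.016,"y":-0.068,"z":0,"wx":0,"wy":0,"wz":0.477,"hand":-0.3},{"x":-0.017,"y":-0.086,"z":0,"wx":0,"wy":0,"wz":0.597,"hand":-0.3},{"x":-0.017,"y":-0.103,"z":0,"wx":0,"wy":0,"wz":0.716,"hand":-0.3},{"x":-0.016,"y":-0.12,"z":0,"wx":0,"wy":0,"wz":0.836,"hand":-0.3},{"x":-0.014,"y":-0.138,"z":0,"wx":0,"wy":0,"wz":0.955,"hand":-0.3}]}}

```text
time: 20.45
tcp_pos: [0.4405, -0.0374, 0.1886]
eef_rot: [-180.0, 0.1, -171.5]
contact_force: [1.9, 1.1, 0.3]
width: 0.0297
finger_force: 0.4
```

>>> {"op": "step_arm", "data": {"motion": [{"x":-0.001,"y":0.009,"z":0,"wx":0,"wy":0,"wz":-0.06,"hand":-0.3},{"x":-0.002,"y":0.017,"z":0,"wx":0,"wy":0,"wz":-0.119,"hand":-0.3},{"x":-0.003,"y":0.026,"z":0,"wx":0,"wy":0,"wz":-0.179,"hand":-0.3},{"x":-0.003,"y":0.035,"z":0,"wx":0,"wy":0,"wz":-0.239,"hand":-0.3},{"x":-0.003,"y":0.044,"z":0,"wx":0,"wy":0,"wz":-0.298,"hand":-0.3},{"x":-0.003,"y":0.052,"z":0,"wx":0,"wy":0,"wz":-0.358,"hand":-0.3},{"x":-0.003,"y":0.061,"z":0,"wx":0,"wy":0,"wz":-0.418,"hand":-0.3},{"x":-0.002,"y":0.07,"z":0,"wx":0,"wy":0,"wz":-0.477,"hand":-0.3}]}}

```text
time: 21.45
tcp_pos: [0.4396, -0.0025, 0.1886]
eef_rot: [-179.9, 0.1, 174.0]
contact_force: [-0.4, -2.9, -0.6]
width: 0.0297
finger_force: 1.1
```

>>> {"op": "step_arm", "data": {"motion": [{"x":0.001,"y":0.009,"z":0,"wx":0,"wy":0,"wz":-0.06,"hand":-0.3},{"x":0.002,"y":0.017,"z":0,"wx":0,"wy":0,"wz":-0.119,"hand":-0.3},{"x":0.004,"y":0.026,"z":0,"wx":0,"wy":0,"wz":-0.179,"hand":-0.3},{"x":0.006,"y":0.035,"z":0,"wx":0,"wy":0,"wz":-0.239,"hand":-0.3},{"x":0.008,"y":0.043,"z":0,"wx":0,"wy":0,"wz":-0.298,"hand":-0.3},{"x":0.01,"y":0.051,"z":0,"wx":0,"wy":0,"wz":-0.358,"hand":-0.3},{"x":0.013,"y":0.06,"z":0,"wx":0,"wy":0,"wz":-0.418,"hand":-0.3},{"x":0.016,"y":0.068,"z":0,"wx":0,"wy":0,"wz":-0.477,"hand":-0.3}]}}

```text
time: 22.45
tcp_pos: [0.4473, 0.0317, 0.1886]
eef_rot: [-180.0, 0.1, 159.7]
contact_force: [-2.9, -2.2, 1.8]
width: 0.0301
finger_force: 1.3
```

>>> {"op": "step_arm", "data": {"motion": [{"x":0.003,"y":0.008,"z":0,"wx":0,"wy":0,"wz":-0.06,"hand":-0.3},{"x":0.006,"y":0.016,"z":0,"wx":0,"wy":0,"wz":-0.119,"hand":-0.3},{"x":0.01,"y":0.024,"z":0,"wx":0,"wy":0,"wz":-0.179,"hand":-0.3},{"x":0.014,"y":0.032,"z":0,"wx":0,"wy":0,"wz":-0.239,"hand":-0.3},{"x":0.018,"y":0.04,"z":0,"wx":0,"wy":0,"wz":-0.298,"hand":-0.3},{"x":0.022,"y":0.047,"z":0,"wx":0,"wy":0,"wz":-0.358,"hand":-0.3},{"x":0.027,"y":0.055,"z":0,"wx":0,"wy":0,"wz":-0.418,"hand":-0.3},{"x":0.032,"y":0.062,"z":0,"wx":0,"wy":0,"wz":-0.477,"hand":-0.3}]}}

```text
time: 23.45
tcp_pos: [0.4633, 0.0629, 0.1885]
eef_rot: [-180.0, 0.1, 145.4]
contact_force: [-2.3, -1.8, 2.5]
width: 0.0299
finger_force: 1.2
```

>>> {"op": "step_arm", "data": {"motion": [{"x":0.005,"y":0.007,"z":0,"wx":0,"wy":0,"wz":-0.06,"hand":-0.3},{"x":0.01,"y":0.014,"z":0,"wx":0,"wy":0,"wz":-0.119,"hand":-0.3},{"x":0.016,"y":0.021,"z":0,"wx":0,"wy":0,"wz":-0.179,"hand":-0.3},{"x":0.021,"y":0.028,"z":0,"wx":0,"wy":0,"wz":-0.239,"hand":-0.3},{"x":0.027,"y":0.034,"z":0,"wx":0,"wy":0,"wz":-0.298,"hand":-0.3},{"x":0.033,"y":0.04,"z":0,"wx":0,"wy":0,"wz":-0.358,"hand":-0.3},{"x":0.04,"y":0.046,"z":0,"wx":0,"wy":0,"wz":-0.418,"hand":-0.3},{"x":0.046,"y":0.052,"z":0,"wx":0,"wy":0,"wz":-0.477,"hand":-0.3}]}}

```text
time: 24.45
tcp_pos: [0.4864, 0.0889, 0.1885]
eef_rot: [180.0, 0.1, 131.1]
contact_force: [-0.7, -1.6, 0.3]
width: 0.0299
finger_force: 1.2
```

>>> {"op": "step_arm", "data": {"motion": [{"x":-0.013,"y":-0.012,"z":0,"wx":0,"wy":0,"wz":0.119,"hand":-0.3},{"x":-0.025,"y":-0.025,"z":0,"wx":0,"wy":0,"wz":0.239,"hand":-0.3},{"x":-0.036,"y":-0.038,"z":0,"wx":0,"wy":0,"wz":0.358,"hand":-0.3},{"x":-0.046,"y":-0.052,"z":0,"wx":0,"wy":0,"wz":0.477,"hand":-0.3},{"x":-0.056,"y":-0.067,"z":0,"wx":0,"wy":0,"wz":0.597,"hand":-0.3},{"x":-0.064,"y":-0.082,"z":0,"wx":0,"wy":0,"wz":0.716,"hand":-0.3},{"x":-0.072,"y":-0.098,"z":0,"wx":0,"wy":0,"wz":0.836,"hand":-0.3},{"x":-0.078,"y":-0.114,"z":0,"wx":0,"wy":0,"wz":0.955,"hand":-0.3}]}}

```text
time: 25.45
tcp_pos: [0.4474, 0.0317, 0.1886]
eef_rot: [180.0, 0.1, 159.9]
contact_force: [0.3, 1.6, 0.0]
width: 0.0296
finger_force: 0.2
```

>>> {"op": "step_arm", "data": {"motion": [{"x":-0.005,"y":-0.017,"z":0,"wx":0,"wy":0,"wz":0.119,"hand":-0.3},{"x":-0.01,"y":-0.034,"z":0,"wx":0,"wy":0,"wz":0.239,"hand":-0.3},{"x":-0.013,"y":-0.051,"z":0,"wx":0,"wy":0,"wz":0.358,"hand":-0.3},{"x":-0.016,"y":-0.068,"z":0,"wx":0,"wy":0,"wz":0.477,"hand":-0.3},{"x":-0.017,"y":-0.086,"z":0,"wx":0,"wy":0,"wz":0.597,"hand":-0.3},{"x":-0.017,"y":-0.103,"z":0,"wx":0,"wy":0,"wz":0.716,"hand":-0.3},{"x":-0.016,"y":-0.12,"z":0,"wx":0,"wy":0,"wz":0.836,"hand":-0.3},{"x":-0.014,"y":-0.138,"z":0,"wx":0,"wy":0,"wz":0.955,"hand":-0.3}]}}

```text
time: 26.45
tcp_pos: [0.4405, -0.0374, 0.1886]
eef_rot: [-180.0, 0.1, -171.4]
contact_force: [1.3, 1.2, -0.8]
width: 0.0298
finger_force: 0.4
```

>>> {"op": "step_arm", "data": {"motion": [{"x":-0.001,"y":0.009,"z":0,"wx":0,"wy":0,"wz":-0.06,"hand":-0.3},{"x":-0.002,"y":0.017,"z":0,"wx":0,"wy":0,"wz":-0.119,"hand":-0.3},{"x":-0.003,"y":0.026,"z":0,"wx":0,"wy":0,"wz":-0.179,"hand":-0.3},{"x":-0.003,"y":0.035,"z":0,"wx":0,"wy":0,"wz":-0.239,"hand":-0.3},{"x":-0.003,"y":0.044,"z":0,"wx":0,"wy":0,"wz":-0.298,"hand":-0.3},{"x":-0.003,"y":0.052,"z":0,"wx":0,"wy":0,"wz":-0.358,"hand":-0.3},{"x":-0.003,"y":0.061,"z":0,"wx":0,"wy":0,"wz":-0.418,"hand":-0.3},{"x":-0.002,"y":0.07,"z":0,"wx":0,"wy":0,"wz":-0.477,"hand":-0.3}]}}

```text
time: 27.45
tcp_pos: [0.4396, -0.0025, 0.1886]
eef_rot: [-179.9, 0.1, 174.1]
contact_force: [-0.2, -1.4, -0.6]
width: 0.0298
finger_force: 1.1
```

>>> {"op": "step_arm", "data": {"motion": [{"x":0.001,"y":0.009,"z":0,"wx":0,"wy":0,"wz":-0.06,"hand":-0.3},{"x":0.002,"y":0.017,"z":0,"wx":0,"wy":0,"wz":-0.119,"hand":-0.3},{"x":0.004,"y":0.026,"z":0,"wx":0,"wy":0,"wz":-0.179,"hand":-0.3},{"x":0.006,"y":0.035,"z":0,"wx":0,"wy":0,"wz":-0.239,"hand":-0.3},{"x":0.008,"y":0.043,"z":0,"wx":0,"wy":0,"wz":-0.298,"hand":-0.3},{"x":0.01,"y":0.051,"z":0,"wx":0,"wy":0,"wz":-0.358,"hand":-0.3},{"x":0.013,"y":0.06,"z":0,"wx":0,"wy":0,"wz":-0.418,"hand":-0.3},{"x":0.016,"y":0.068,"z":0,"wx":0,"wy":0,"wz":-0.477,"hand":-0.3}]}}

```text
time: 28.45
tcp_pos: [0.4473, 0.0317, 0.1887]
eef_rot: [-180.0, 0.1, 159.8]
contact_force: [-2.4, -2.6, 1.4]
width: 0.0298
finger_force: 1.3
```

>>> {"op": "step_arm", "data": {"motion": [{"x":0.003,"y":0.008,"z":0,"wx":0,"wy":0,"wz":-0.06,"hand":-0.3},{"x":0.006,"y":0.016,"z":0,"wx":0,"wy":0,"wz":-0.119,"hand":-0.3},{"x":0.01,"y":0.024,"z":0,"wx":0,"wy":0,"wz":-0.179,"hand":-0.3},{"x":0.014,"y":0.032,"z":0,"wx":0,"wy":0,"wz":-0.239,"hand":-0.3},{"x":0.018,"y":0.04,"z":0,"wx":0,"wy":0,"wz":-0.298,"hand":-0.3},{"x":0.022,"y":0.047,"z":0,"wx":0,"wy":0,"wz":-0.358,"hand":-0.3},{"x":0.027,"y":0.055,"z":0,"wx":0,"wy":0,"wz":-0.418,"hand":-0.3},{"x":0.032,"y":0.062,"z":0,"wx":0,"wy":0,"wz":-0.477,"hand":-0.3}]}}

```text
time: 29.45
tcp_pos: [0.4632, 0.0628, 0.1886]
eef_rot: [-180.0, 0.1, 145.5]
contact_force: [-4.0, -1.5, 1.7]
width: 0.0302
finger_force: 1.6
```

The finger force is rising, so contact is starting. I'll take a shorter step of about 20 mm.

>>> {"op": "step_arm", "data": {"motion": [{"x":0.003,"y":0.005,"z":0,"wx":0,"wy":0,"wz":-0.037,"hand":-0.3},{"x":0.006,"y":0.009,"z":0,"wx":0,"wy":0,"wz":-0.075,"hand":-0.3},{"x":0.01,"y":0.013,"z":0,"wx":0,"wy":0,"wz":-0.112,"hand":-0.3},{"x":0.013,"y":0.018,"z":0,"wx":0,"wy":0,"wz":-0.149,"hand":-0.3},{"x":0.016,"y":0.021,"z":0,"wx":0,"wy":0,"wz":-0.179,"hand":-0.3},{"x":0.02,"y":0.025,"z":0,"wx":0,"wy":0,"wz":-0.22,"hand":-0.3},{"x":0.024,"y":0.03,"z":0,"wx":0,"wy":0,"wz":-0.26,"hand":-0.3},{"x":0.027,"y":0.034,"z":0,"wx":0,"wy":0,"wz":-0.298,"hand":-0.3}]}}

```text
time: 30.45
tcp_pos: [0.4764, 0.0798, 0.1868]
eef_rot: [-180.0, 0.0, 136.5]
contact_force: [-1.6, -5.6, 3.0]
width: 0.0297
finger_force: 2.7
```

>>> {"op": "step_arm", "data": {"motion": [{"x":0.003,"y":0.003,"z":0,"wx":0,"wy":0,"wz":-0.03,"hand":-0.3},{"x":0.006,"y":0.006,"z":0,"wx":0,"wy":0,"wz":-0.06,"hand":-0.3},{"x":0.008,"y":0.008,"z":0,"wx":0,"wy":0,"wz":-0.08,"hand":-0.3},{"x":0.01,"y":0.01,"z":0,"wx":0,"wy":0,"wz":-0.1,"hand":-0.3},{"x":0.012,"y":0.012,"z":0,"wx":0,"wy":0,"wz":-0.12,"hand":-0.3},{"x":0.014,"y":0.013,"z":0,"wx":0,"wy":0,"wz":-0.13,"hand":-0.3},{"x":0.015,"y":0.015,"z":0,"wx":0,"wy":0,"wz":-0.14,"hand":-0.3},{"x":0.016,"y":0.016,"z":0,"wx":0,"wy":0,"wz":-0.15,"hand":-0.3}]}}

```text
time: 31.45
tcp_pos: [0.4841, 0.0875, 0.1868]
eef_rot: [-179.9, 0.0, 132.0]
contact_force: [-3.9, -6.9, 3.5]
width: 0.0298
finger_force: 3.5
```

It turns clearly harder at about 7.5 N, which is firm and well below cracking. I'll ease off, open and lift away.

>>> {"op": "step_arm", "data": {"motion": [{"x":-0.002,"y":-0.002,"z":0,"wx":0,"wy":0,"wz":0,"hand":-0.3},{"x":-0.004,"y":-0.004,"z":0,"wx":0,"wy":0,"wz":0,"hand":-0.3},{"x":-0.005,"y":-0.005,"z":0,"wx":0,"wy":0,"wz":0,"hand":-0.1},{"x":-0.005,"y":-0.005,"z":0,"wx":0,"wy":0,"wz":0,"hand":0.06},{"x":-0.005,"y":-0.005,"z":0,"wx":0,"wy":0,"wz":0,"hand":0.06},{"x":-0.005,"y":-0.005,"z":0,"wx":0,"wy":0,"wz":0,"hand":0.06},{"x":-0.005,"y":-0.005,"z":0,"wx":0,"wy":0,"wz":0,"hand":0.06},{"x":-0.005,"y":-0.005,"z":0,"wx":0,"wy":0,"wz":0,"hand":0.06}]}}

```text
time: 32.45
tcp_pos: [0.4816, 0.0855, 0.1867]
eef_rot: [-180.0, -0.0, 132.1]
contact_force: [-2.7, -1.3, -1.6]
width: 0.0453
finger_force: 1.2
```

>>> {"op": "step_arm", "data": {"motion": [{"x":0,"y":0,"z":0.03,"wx":0,"wy":0,"wz":0,"hand":0.06},{"x":0,"y":0,"z":0.07,"wx":0,"wy":0,"wz":0,"hand":0.06},{"x":0,"y":0,"z":0.11,"wx":0,"wy":0,"wz":0,"hand":0.06},{"x":0,"y":0,"z":0.15,"wx":0,"wy":0,"wz":0,"hand":0.06},{"x":-0.02,"y":0.05,"z":0.18,"wx":0,"wy":0,"wz":0,"hand":0.06},{"x":-0.04,"y":0.12,"z":0.18,"wx":0,"wy":0,"wz":0,"hand":0.06},{"x":-0.06,"y":0.2,"z":0.18,"wx":0,"wy":0,"wz":0,"hand":0.06},{"x":-0.06,"y":0.24,"z":0.18,"wx":0,"wy":0,"wz":0,"hand":0.06}]}}

```text
time: 33.45
tcp_pos: [0.4519, 0.2074, 0.2794]
eef_rot: [179.8, 0.1, 132.2]
contact_force: [-0.7, -0.2, 0.8]
width: 0.0453
finger_force: 0.0
```

Run:
```python
from h import *
im=robot.read_camera('top')[:,:,::-1]
cv2.imwrite('pics/top2.png',cv2.resize(im[170:290,240:370],None,fx=5,fy=5,interpolation=cv2.INTER_CUBIC))
im=robot.read_camera('scene')[:,:,::-1]
cv2.imwrite('pics/sc2.png',cv2.resize(im[190:350,190:400],None,fx=3.5,fy=3.5,interpolation=cv2.INTER_CUBIC))
s=robot.state();print(s['time'],s['tcp_pos'],s['contact_force'])
```

```text
33.55 [0.45208421 0.20726027 0.2789367 ] [-1.02669685  0.33441703 -0.34857095]
```

View pics/top2.png

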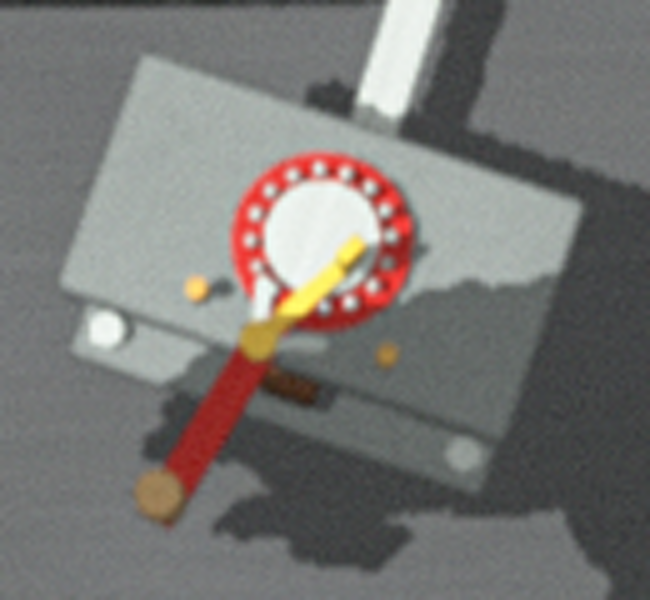

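View pics/sc2.png

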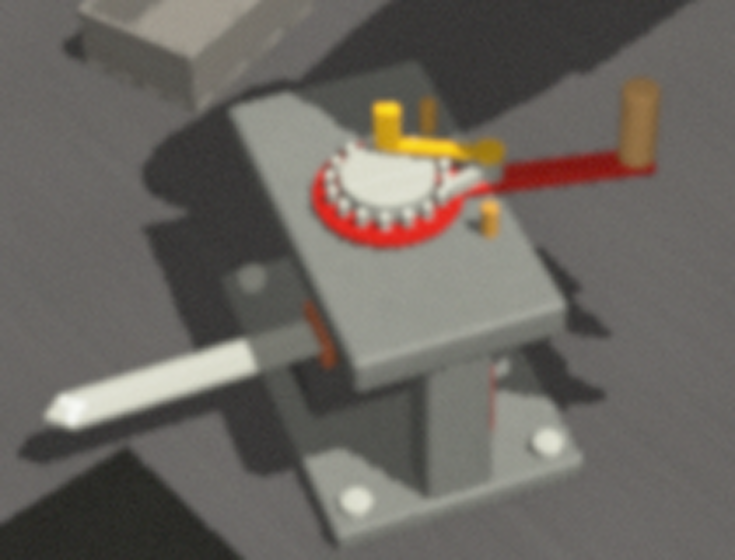

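The top view shows the selector still over. The grip is at crop (160,494), so the handle has come back a good deal. I'll measure how much, and whether it's still moving.

Run:
```python
from h import *
A=np.array([.5791,-.0171])
for p in((280.2,273),(283.6,274.2),(240+160/5,170+494/5)):
    g=atz('top',p,.207)[:2];d=g-A;t=np.degrees(np.arctan2(d[1],d[0]));print(g.round(4),t.round(1),'q',np.radians(160-t).round(3))
a=cv2.resize(robot.read_camera('top')[170:290,240:370,::-1],None,fx=5,fy=5,interpolation=cv2.INTER_CUBIC)
b=cv2.imread('pics/top2.png');print(cv2.absdiff(a,b)[440:560,80:240].mean(), cv2.absdiff(a,b)[150:330,240:420].mean())
d=cv2.imread('pics/top1.png');
# ratchet tooth phase: polar unwrap
```

```text
[0.4506 0.0374] 157.0 q 0.052
[0.4479 0.0299] 160.3 q -0.005
[0.46   0.0553] 148.7 q 0.197
2.7180555555555554 2.1831069958847737
```

>>> {"op": "step_arm", "data": {"motion": [{"x":0.0,"y":-0.08,"z":0,"wx":0,"wy":0,"wz":0.25,"hand":0.06},{"x":0.01,"y":-0.18,"z":0,"wx":0,"wy":0,"wz":0.54,"hand":0.06},{"x":0.015,"y":-0.3,"z":0,"wx":0,"wy":0,"wz":0.54,"hand":0.06},{"x":0.015,"y":-0.3,"z":0,"wx":0,"wy":0,"wz":0.54,"hand":0.06},{"x":0.015,"y":-0.3,"z":-0.06,"wx":0,"wy":0,"wz":0.54,"hand":0.06},{"x":0.015,"y":-0.3,"z":-0.12,"wx":0,"wy":0,"wz":0.54,"hand":0.06},{"x":0.015,"y":-0.3,"z":-0.18,"wx":0,"wy":0,"wz":0.54,"hand":-0.1},{"x":0.015,"y":-0.3,"z":-0.18,"wx":0,"wy":0,"wz":0.54,"hand":-0.3}]}}

```text
time: 34.6
tcp_pos: [0.4582, 0.0556, 0.1857]
eef_rot: [-180.0, -0.1, 148.3]
contact_force: [-0.4, 1.1, -0.1]
width: 0.0298
finger_force: 0.0
```

Run:
```python
from seg import *
for a,b in((.2,.32),(.32,.42),(.42,.5)):seg(a,b)
from station import robot
s=robot.state();print(s['time'],s['tcp_pos'],s['contact_force'],s['finger_force'],s['width'])
```

```text
0.2 0.32 [(0.002, 0.004, -0.029), (0.004, 0.007, -0.057), (0.007, 0.011, -0.086), (0.009, 0.014, -0.115), (0.012, 0.017, -0.143), (0.014, 0.021, -0.172), (0.017, 0.024, -0.201), (0.019, 0.028, -0.229)]
0.32 0.42 [(0.002, 0.003, -0.024), (0.004, 0.005, -0.048), (0.007, 0.008, -0.072), (0.009, 0.011, -0.095), (0.011, 0.013, -0.119), (0.014, 0.016, -0.143), (0.016, 0.019, -0.167), (0.018, 0.021, -0.191)]
0.42 0.5 [(0.002, 0.002, -0.019), (0.004, 0.004, -0.038), (0.006, 0.006, -0.057), (0.008, 0.008, -0.076), (0.01, 0.01, -0.095), (0.012, 0.012, -0.115), (0.014, 0.014, -0.134), (0.016, 0.015, -0.153)]
34.6 [0.45820841 0.05556948 0.18569651] [-0.41386064  1.10830052 -0.12769678] 0.0 0.02982734472269042
```

>>> {"op": "step_arm", "data": {"motion": [{"x":0.002,"y":0.004,"z":0,"wx":0,"wy":0,"wz":-0.029,"hand":-0.3},{"x":0.004,"y":0.007,"z":0,"wx":0,"wy":0,"wz":-0.057,"hand":-0.3},{"x":0.007,"y":0.011,"z":0,"wx":0,"wy":0,"wz":-0.086,"hand":-0.3},{"x":0.009,"y":0.014,"z":0,"wx":0,"wy":0,"wz":-0.115,"hand":-0.3},{"x":0.012,"y":0.017,"z":0,"wx":0,"wy":0,"wz":-0.143,"hand":-0.3},{"x":0.014,"y":0.021,"z":0,"wx":0,"wy":0,"wz":-0.172,"hand":-0.3},{"x":0.017,"y":0.024,"z":0,"wx":0,"wy":0,"wz":-0.201,"hand":-0.3},{"x":0.019,"y":0.028,"z":0,"wx":0,"wy":0,"wz":-0.229,"hand":-0.3}]}}

```text
time: 35.6
tcp_pos: [0.4688, 0.0692, 0.1868]
eef_rot: [-180.0, 0.0, 141.4]
contact_force: [-1.0, -3.8, -0.2]
width: 0.0297
finger_force: 1.7
```

>>> {"op": "step_arm", "data": {"motion": [{"x":0.002,"y":0.003,"z":0,"wx":0,"wy":0,"wz":-0.024,"hand":-0.3},{"x":0.004,"y":0.005,"z":0,"wx":0,"wy":0,"wz":-0.048,"hand":-0.3},{"x":0.007,"y":0.008,"z":0,"wx":0,"wy":0,"wz":-0.072,"hand":-0.3},{"x":0.009,"y":0.011,"z":0,"wx":0,"wy":0,"wz":-0.095,"hand":-0.3},{"x":0.011,"y":0.013,"z":0,"wx":0,"wy":0,"wz":-0.119,"hand":-0.3},{"x":0.014,"y":0.016,"z":0,"wx":0,"wy":0,"wz":-0.143,"hand":-0.3},{"x":0.016,"y":0.019,"z":0,"wx":0,"wy":0,"wz":-0.167,"hand":-0.3},{"x":0.018,"y":0.021,"z":0,"wx":0,"wy":0,"wz":-0.191,"hand":-0.3}]}}

```text
time: 36.6
tcp_pos: [0.4777, 0.0797, 0.1868]
eef_rot: [-180.0, 0.0, 135.7]
contact_force: [-2.5, -5.9, 1.3]
width: 0.0302
finger_force: 2.8
```

Run:
```python
from h import *
im=robot.read_camera('top')[:,:,::-1]
a=cv2.resize(im[170:290,240:370],None,fx=5,fy=5,interpolation=cv2.INTER_CUBIC);cv2.imwrite('pics/top3.png',a)
U=[]
for n in('topc','top1','top2','top3'):
    g=cv2.imread(f'pics/{n}.png').astype(np.float32)[:,:,1]
    p=cv2.warpPolar(g,(110,720),(322,241),110,cv2.WARP_POLAR_LINEAR)
    U.append(p)
def prof(p): # tooth ring radius ~ 66-78, angles upper part (away from arm): 190..350 deg
    r=p[380:700,66:80].mean(1);r=r-cv2.GaussianBlur(r[:,None],(0,0),30)[:,0];return r
th=np.radians(np.arange(320)/2)
for n,p in zip(('topc','top1','top2','top3'),U):
    c=(prof(p)*np.exp(-1j*16*th)*np.hanning(320)).sum();print(n,abs(c).round(0),'phase deg cw',(-np.degrees(np.angle(c))/16).round(2),'mod 22.5')
s=robot.state();print(s['time'],s['contact_force'],s['finger_force'])
```

```text
topc 5206.0 phase deg cw 8.51 mod 22.5
top1 5503.0 phase deg cw 8.55 mod 22.5
top2 5656.0 phase deg cw 9.72 mod 22.5
top3 5189.0 phase deg cw -8.78 mod 22.5
36.65 [-1.39298405 -5.49271531  1.00112711] 2.4551376700401306
```

The wheel turned about 4° while the handle turned about 11°. The screw therefore mostly held, and the rest of the handle's return was pawl give. I'll press again to about 8 N and ease off slowly this time.

>>> {"op": "step_arm", "data": {"motion": [{"x":0.002,"y":0.002,"z":0,"wx":0,"wy":0,"wz":-0.019,"hand":-0.3},{"x":0.004,"y":0.004,"z":0,"wx":0,"wy":0,"wz":-0.038,"hand":-0.3},{"x":0.006,"y":0.006,"z":0,"wx":0,"wy":0,"wz":-0.057,"hand":-0.3},{"x":0.008,"y":0.008,"z":0,"wx":0,"wy":0,"wz":-0.076,"hand":-0.3},{"x":0.01,"y":0.01,"z":0,"wx":0,"wy":0,"wz":-0.095,"hand":-0.3},{"x":0.012,"y":0.012,"z":0,"wx":0,"wy":0,"wz":-0.115,"hand":-0.3},{"x":0.014,"y":0.014,"z":0,"wx":0,"wy":0,"wz":-0.134,"hand":-0.3},{"x":0.016,"y":0.015,"z":0,"wx":0,"wy":0,"wz":-0.153,"hand":-0.3}]}}

```text
time: 37.65
tcp_pos: [0.4854, 0.0872, 0.1868]
eef_rot: [-179.9, -0.0, 131.1]
contact_force: [-5.1, -5.6, 1.6]
width: 0.0302
finger_force: 3.6
```

```bash
cat > ph.py <<'E'
from h import *
def phase(name):
    im=robot.read_camera('top')[:,:,::-1]
    a=cv2.resize(im[170:290,240:370],None,fx=5,fy=5,interpolation=cv2.INTER_CUBIC);cv2.imwrite(f'pics/{name}.png',a)
    p=cv2.warpPolar(a.astype(np.float32)[:,:,1],(110,720),(322,241),110,cv2.WARP_POLAR_LINEAR)
    r=p[380:700,66:80].mean(1);r=r-cv2.GaussianBlur(r[:,None],(0,0),30)[:,0]
    c=(r*np.exp(-8j*np.radians(np.arange(320)))*np.hanning(320)).sum()
    s=robot.state();print('phase',(-np.degrees(np.angle(c))/16)%22.5,abs(c),s['time'],s['tcp_pos'],s['contact_force'],s['finger_force'])
E
python3 -c "
from ph import *
phase('top4')
from seg import *
seg(.5,.34);seg(.34,.18)"
```

```text
phase 17.081746918623153 5478.511009554033 37.7 [0.48539998 0.0872398  0.18674246] [-3.97347053 -5.32662737  1.91091676] 3.303326815366745
0.5 0.34 [(-0.004, -0.004, 0.038), (-0.008, -0.008, 0.076), (-0.012, -0.011, 0.115), (-0.016, -0.015, 0.153), (-0.02, -0.02, 0.191), (-0.024, -0.024, 0.229), (-0.028, -0.028, 0.267), (-0.031, -0.032, 0.306)]
0.34 0.18 [(-0.004, -0.004, 0.038), (-0.007, -0.009, 0.076), (-0.01, -0.013, 0.115), (-0.014, -0.018, 0.153), (-0.017, -0.022, 0.191), (-0.02, -0.027, 0.229), (-0.023, -0.032, 0.267), (-0.026, -0.037, 0.306)]
```

>>> {"op": "step_arm", "data": {"motion": [{"x":-0.004,"y":-0.004,"z":0,"wx":0,"wy":0,"wz":0.038,"hand":-0.3},{"x":-0.008,"y":-0.008,"z":0,"wx":0,"wy":0,"wz":0.076,"hand":-0.3},{"x":-0.012,"y":-0.011,"z":0,"wx":0,"wy":0,"wz":0.115,"hand":-0.3},{"x":-0.016,"y":-0.015,"z":0,"wx":0,"wy":0,"wz":0.153,"hand":-0.3},{"x":-0.02,"y":-0.02,"z":0,"wx":0,"wy":0,"wz":0.191,"hand":-0.3},{"x":-0.024,"y":-0.024,"z":0,"wx":0,"wy":0,"wz":0.229,"hand":-0.3},{"x":-0.028,"y":-0.028,"z":0,"wx":0,"wy":0,"wz":0.267,"hand":-0.3},{"x":-0.031,"y":-0.032,"z":0,"wx":0,"wy":0,"wz":0.306,"hand":-0.3}]}}

```text
time: 38.7
tcp_pos: [0.4701, 0.0714, 0.1868]
eef_rot: [180.0, -0.0, 140.4]
contact_force: [-1.0, 0.4, -0.6]
width: 0.0298
finger_force: 0.2
```

```bash
python3 -c "
from ph import *
phase('top5')"
```

```text
phase 12.841309175262444 5355.377240590395 38.75 [0.46993805 0.07119195 0.18680515] [-1.13056024 -0.62588833  1.13274909] 0.6628639250993729
```

>>> {"op": "step_arm", "data": {"motion": [{"x":-0.004,"y":-0.004,"z":0,"wx":0,"wy":0,"wz":0.038,"hand":-0.3},{"x":-0.007,"y":-0.009,"z":0,"wx":0,"wy":0,"wz":0.076,"hand":-0.3},{"x":-0.01,"y":-0.013,"z":0,"wx":0,"wy":0,"wz":0.115,"hand":-0.3},{"x":-0.014,"y":-0.018,"z":0,"wx":0,"wy":0,"wz":0.153,"hand":-0.3},{"x":-0.017,"y":-0.022,"z":0,"wx":0,"wy":0,"wz":0.191,"hand":-0.3},{"x":-0.02,"y":-0.027,"z":0,"wx":0,"wy":0,"wz":0.229,"hand":-0.3},{"x":-0.023,"y":-0.032,"z":0,"wx":0,"wy":0,"wz":0.267,"hand":-0.3},{"x":-0.026,"y":-0.037,"z":0,"wx":0,"wy":0,"wz":0.306,"hand":-0.3}]}}

```text
time: 39.75
tcp_pos: [0.4572, 0.0528, 0.1868]
eef_rot: [180.0, 0.0, 149.6]
contact_force: [0.5, 1.7, -1.0]
width: 0.0297
finger_force: 0.4
```

```bash
python3 -c "
from ph import *
phase('top6')"
```

```text
phase 10.051323785576216 5587.283355481623 39.8 [0.45706161 0.05251618 0.18683868] [-0.13027501 -0.07556377  0.31818505] 0.0
```

>>> {"op": "step_arm", "data": {"motion": [{"x":0.003,"y":0.005,"z":0,"wx":0,"wy":0,"wz":-0.039,"hand":-0.3},{"x":0.006,"y":0.01,"z":0,"wx":0,"wy":0,"wz":-0.077,"hand":-0.3},{"x":0.009,"y":0.015,"z":0,"wx":0,"wy":0,"wz":-0.115,"hand":-0.3},{"x":0.012,"y":0.019,"z":0,"wx":0,"wy":0,"wz":-0.153,"hand":-0.3},{"x":0.016,"y":0.024,"z":0,"wx":0,"wy":0,"wz":-0.191,"hand":-0.3},{"x":0.019,"y":0.028,"z":0,"wx":0,"wy":0,"wz":-0.23,"hand":-0.3},{"x":0.022,"y":0.033,"z":0,"wx":0,"wy":0,"wz":-0.268,"hand":-0.3},{"x":0.026,"y":0.037,"z":0,"wx":0,"wy":0,"wz":-0.306,"hand":-0.3}]}}

```text
time: 40.8
tcp_pos: [0.47, 0.0713, 0.1867]
eef_rot: [-179.9, -0.0, 140.2]
contact_force: [-4.0, -2.6, 1.3]
width: 0.0297
finger_force: 2.3
```

```bash
python3 -c "
from ph import *
phase('top7')
from seg import *
seg(.34,.5);seg(.5,.59);seg(.59,.42);seg(.42,.25)"
```

```text
phase 10.058921012249229 5575.641429837965 40.85 [0.47016991 0.07152561 0.18673712] [-2.93607908 -2.10485966  0.52060208] 1.7912784218788147
0.34 0.5 [(0.004, 0.004, -0.038), (0.007, 0.008, -0.076), (0.011, 0.013, -0.115), (0.015, 0.017, -0.153), (0.019, 0.021, -0.191), (0.023, 0.025, -0.229), (0.027, 0.028, -0.267), (0.031, 0.032, -0.306)]
0.5 0.59 [(0.002, 0.002, -0.021), (0.005, 0.004, -0.043), (0.007, 0.006, -0.064), (0.01, 0.008, -0.086), (0.012, 0.01, -0.107), (0.015, 0.012, -0.129), (0.017, 0.014, -0.15), (0.02, 0.016, -0.172)]
0.59 0.42 [(-0.005, -0.004, 0.041), (-0.009, -0.007, 0.081), (-0.014, -0.011, 0.122), (-0.019, -0.015, 0.162), (-0.023, -0.019, 0.203), (-0.027, -0.023, 0.244), (-0.032, -0.027, 0.284), (-0.036, -0.031, 0.325)]
0.42 0.25 [(-0.004, -0.004, 0.041), (-0.008, -0.009, 0.081), (-0.012, -0.013, 0.122), (-0.016, -0.018, 0.162), (-0.02, -0.022, 0.203), (-0.023, -0.027, 0.244), (-0.027, -0.032, 0.284), (-0.03, -0.037, 0.325)]
```

>>> {"op": "step_arm", "data": {"motion": [{"x":0.004,"y":0.004,"z":0,"wx":0,"wy":0,"wz":-0.038,"hand":-0.3},{"x":0.007,"y":0.008,"z":0,"wx":0,"wy":0,"wz":-0.077,"hand":-0.3},{"x":0.011,"y":0.012,"z":0,"wx":0,"wy":0,"wz":-0.115,"hand":-0.3},{"x":0.015,"y":0.017,"z":0,"wx":0,"wy":0,"wz":-0.153,"hand":-0.3},{"x":0.019,"y":0.021,"z":0,"wx":0,"wy":0,"wz":-0.191,"hand":-0.3},{"x":0.023,"y":0.024,"z":0,"wx":0,"wy":0,"wz":-0.23,"hand":-0.3},{"x":0.027,"y":0.028,"z":0,"wx":0,"wy":0,"wz":-0.268,"hand":-0.3},{"x":0.031,"y":0.032,"z":0,"wx":0,"wy":0,"wz":-0.306,"hand":-0.3}]}}

```text
time: 41.85
tcp_pos: [0.485, 0.0873, 0.1867]
eef_rot: [-179.9, -0.1, 131.1]
contact_force: [-6.0, -3.8, 3.6]
width: 0.0299
finger_force: 3.8
```

```bash
python3 -c "
from ph import *
phase('top8')"
```

```text
phase 17.003318131201805 5605.392842733706 41.9 [0.48517107 0.08748389 0.18669547] [-6.65282186 -2.72175555  3.4872692 ] 3.2899457216262817
```

While the screw stood still at phase 10.06, the handle took about 4.5 N to reload, against about 2.6 N in air. So the released screw keeps roughly 50 N on the pad and doesn't creep. I'll ease off slowly and leave.

>>> {"op": "step_arm", "data": {"motion": [{"x":-0.004,"y":-0.004,"z":0,"wx":0,"wy":0,"wz":0.038,"hand":-0.3},{"x":-0.008,"y":-0.008,"z":0,"wx":0,"wy":0,"wz":0.076,"hand":-0.3},{"x":-0.012,"y":-0.011,"z":0,"wx":0,"wy":0,"wz":0.115,"hand":-0.3},{"x":-0.016,"y":-0.015,"z":0,"wx":0,"wy":0,"wz":0.153,"hand":-0.3},{"x":-0.02,"y":-0.02,"z":0,"wx":0,"wy":0,"wz":0.191,"hand":-0.3},{"x":-0.024,"y":-0.024,"z":0,"wx":0,"wy":0,"wz":0.229,"hand":-0.3},{"x":-0.028,"y":-0.028,"z":0,"wx":0,"wy":0,"wz":0.267,"hand":-0.3},{"x":-0.031,"y":-0.032,"z":0,"wx":0,"wy":0,"wz":0.306,"hand":-0.3}]}}

```text
time: 42.9
tcp_pos: [0.4703, 0.0712, 0.187]
eef_rot: [180.0, 0.0, 140.4]
contact_force: [-1.5, -0.2, -0.2]
width: 0.0301
finger_force: 0.2
```

>>> {"op": "step_arm", "data": {"motion": [{"x":-0.004,"y":-0.004,"z":0,"wx":0,"wy":0,"wz":0.038,"hand":-0.3},{"x":-0.007,"y":-0.009,"z":0,"wx":0,"wy":0,"wz":0.076,"hand":-0.3},{"x":-0.01,"y":-0.013,"z":0,"wx":0,"wy":0,"wz":0.115,"hand":-0.3},{"x":-0.014,"y":-0.018,"z":0,"wx":0,"wy":0,"wz":0.153,"hand":-0.3},{"x":-0.017,"y":-0.022,"z":0,"wx":0,"wy":0,"wz":0.191,"hand":-0.3},{"x":-0.017,"y":-0.022,"z":0,"wx":0,"wy":0,"wz":0.191,"hand":0.06},{"x":-0.017,"y":-0.022,"z":0,"wx":0,"wy":0,"wz":0.191,"hand":0.06},{"x":-0.017,"y":-0.022,"z":0,"wx":0,"wy":0,"wz":0.191,"hand":0.06}]}}

```text
time: 43.9
tcp_pos: [0.4618, 0.0604, 0.1868]
eef_rot: [180.0, -0.0, 146.0]
contact_force: [-0.7, -0.7, 0.0]
width: 0.0453
finger_force: 0.0
```

>>> {"op": "step_arm", "data": {"motion": [{"x":0,"y":0,"z":0,"wx":0,"wy":0,"wz":0,"hand":0.06},{"x":0,"y":0,"z":0,"wx":0,"wy":0,"wz":0,"hand":0.06},{"x":0,"y":0,"z":0.04,"wx":0,"wy":0,"wz":0,"hand":0.06},{"x":0,"y":0,"z":0.08,"wx":0,"wy":0,"wz":0,"hand":0.06},{"x":0,"y":0,"z":0.12,"wx":0,"wy":0,"wz":0,"hand":0.06},{"x":0,"y":0,"z":0.16,"wx":0,"wy":0,"wz":0,"hand":0.06},{"x":0,"y":0.08,"z":0.2,"wx":0,"wy":0,"wz":0,"hand":0.06},{"x":0,"y":0.18,"z":0.2,"wx":0,"wy":0,"wz":0,"hand":0.06}]}}

```text
time: 44.9
tcp_pos: [0.4628, 0.1509, 0.2902]
eef_rot: [179.8, 0.2, 145.9]
contact_force: [0.6, 0.3, -0.1]
width: 0.0457
finger_force: 0.0
```

>>> {"op": "step_arm", "data": {"motion": [{"x":0,"y":0.05,"z":0,"wx":0,"wy":0,"wz":0,"hand":0.06},{"x":0,"y":0.1,"z":0,"wx":0,"wy":0,"wz":0,"hand":0.06},{"x":0,"y":0.1,"z":0,"wx":0,"wy":0,"wz":0,"hand":0.06},{"x":0,"y":0.1,"z":0,"wx":0,"wy":0,"wz":0,"hand":0.06},{"x":0,"y":0.1,"z":0,"wx":0,"wy":0,"wz":0,"hand":0.06},{"x":0,"y":0.1,"z":0,"wx":0,"wy":0,"wz":0,"hand":0.06},{"x":0,"y":0.1,"z":0,"wx":0,"wy":0,"wz":0,"hand":0.06},{"x":0,"y":0.1,"z":0,"wx":0,"wy":0,"wz":0,"hand":0.06}]}}

```text
time: 45.9
tcp_pos: [0.4617, 0.2002, 0.2868]
eef_rot: [180.0, -0.0, 146.0]
contact_force: [-0.4, -0.0, -0.1]
width: 0.0453
finger_force: 0.0
```

```bash
python3 -c "
from ph import *
phase('top9');phase('top10')
a,b=[cv2.imread(f'pics/top{i}.png') for i in(9,10)];print(cv2.absdiff(a,b).mean())"
```

```text
phase 11.073410593380807 5480.32718774175 45.95 [0.4617343  0.20027571 0.28682937] [0.62939681 0.98687443 0.26306214] 0.0
phase 11.10891709433827 5518.629771144564 46.0 [0.46174148 0.20029601 0.28681811] [-0.64315627  0.29960627 -0.00458038] 0.0
2.3183700854700855
```

View pics/top10.png

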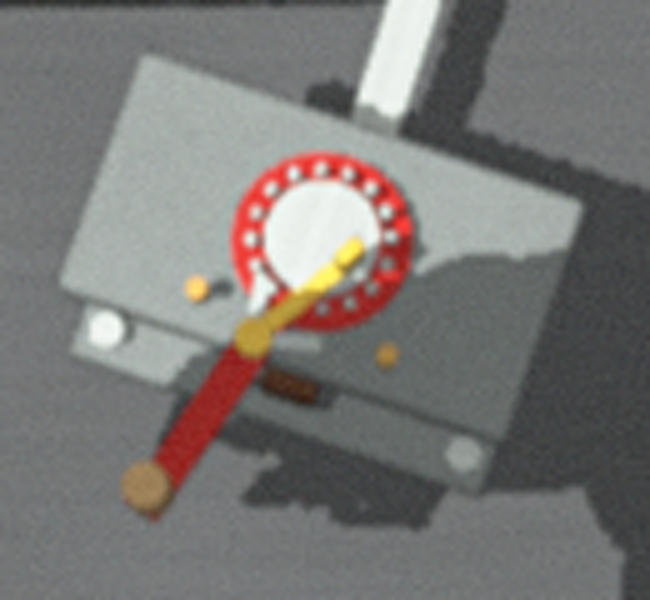

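The final view shows the fin still over at (352,248). The grip is free at (148,484) and the screw is steady at phase 11.1, tighter than after the first release. I'm handing in.

```bash
python3 -c "
from station import robot
print(robot.sign_off())"
```

```text
the job is handed in; nothing more can be done
None
```

I flipped the selector to tightening, brought the pad down to about 7.7 N at the grip and let go of the handle; the job was handed in at 46 s with no verdict shown. I estimate about 50 N still on the wood, inferred rather than measured, and the arm never went near the brush, tub or tin.

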